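Tighten the citrus press's corner nut with a ring wrench

ROBOT

A 6-joint arm with a two-finger parallel gripper is mounted at the origin on a cart in front of the work surface, level with it; the furniture and walls round the work are solid. World frame = base frame: x ahead of the robot, y to its left, z up, the work surface at z = 0. Lengths are in mm, angles in rad, forces in N, time in s.
With the tool pointing down it reaches from about 275 to 1000 mm from the base axis. Payload 8.4 kg.
Tool frame: the origin (TCP) lies between the finger pads; the fingertips stand 22 mm ahead of it and the grasp point (between the pads) lies 3 mm ahead of it (r.nose_length is the z of the fingertips in the tool frame, in mm); z points along the fingers, y is the line along which they close (so a half turn about z gives the same grasp; the last joint's range is limited). The gripper opens to 85 mm and grips with 20 to 120 N. Pads are 22 mm wide; open, the fingers measure 114 mm over their backs; the gripper's body (76 mm by 85 mm) begins 54 mm behind the grasp point. The pads swing forward as they close: fully open they stand 13 mm farther back than shut.
Start: joints at [1.28, 0.353, 1.633, -0, 1.155, -0.002], TCP at [178, 599.119, 253.281] pointing down, gripper open.
Joint ranges: [-2.63, 2.63], [-0.92, 2.1], [0.06, 2.66], [-1.3, 4.44], [0, 2.69], [-3.02, 3.02]. Speed limits (rad/s): [2.22, 2.22, 2.79, 3.14, 3.14, 3.14].

INTERFACE

Orientations are given as [roll, pitch, yaw] about the fixed x, y, z axes, in that order (R = Rz(yaw) Ry(pitch) Rx(roll)).
In Python, from rig import r, cams gives the robot as it stands.
- The arm moves only by the shell command python3 -m handwheel 'ROWS' [FORCE]. ROWS is a JSON list of rows, 1 to 5 of them, each of 7 numbers: a rotation vector rx, ry, rz in normalised numbers (1 is 2 pi rad), then dx, dy, dz in a scale on which 1.0 is 600 mm, then the opening from 0.0 (shut) to 1.0 (fully open); each row shifts and turns the commanded pose from where the row before left it, along the tool's axes as they then stand; what a row does not reach is not made up. A row lasts 1/12 s, in which the tool goes at most 41.7 mm and 0.125 rad, less where a joint would pass 70% of its speed; a pose out of reach is approached as far as the arm can. The fingers move at their own pace and stop on an object; FORCE is the grip in N (left out, the last holds). Time passes only in rows, so rows that do not move let the fingers close. It prints the time, the measured TCP pose, the force, the opening and the grip force at its end. Input that does not fit is refused with a message, and nothing moves.
- r.sense(): the state, without advancing time (a new reading comes with each control period).
- cams.grab_frame(name): name is "side" or "top"; returns the picture (420x560x3 uint8, red, green, blue); there is no depth.
- cams.camera_params(name): a dict with "fx", "fy", "cx", "cy" (pixels), "dist_coeffs" ([k1, k2, p1, p2, k3] as OpenCV has them; the pictures are not rectified), "rvec" (rotation vector, rad) and "tvec" (3), from world to camera coordinates, as OpenCV has them. Camera axes: x right, y down, z forward; pixel columns grow to the right and rows downward; lengths in mm; the calibration is good to about 2 mm. A picture is of the moment at which its call begins. camera_params takes no time and is no camera call.
- r.sign_off(): hands the job in; it is judged then, once.
The state is a dict: "clock": time; "qpos": joint angles; "qvel": joint speeds; "joint_efforts": joint torques, N m; "eef_pos": TCP position; "tcp_rot": TCP orientation; "contact_force": force on the tool from outside, world axes, zero at the start; "wrist_torque": the same for the moment, N m; "opening": opening from 0.0 (shut) to 1.0 (fully open); "grasp_force": force on a finger pad.
Only numpy, scipy, OpenCV 4.12 (cv2) and the standard library are available. Lean on these libraries where they do the work, as an engineer would, in place of code of your own. Each camera call takes 0.05 s, during which the arm holds its last target. There are 200 camera calls.

TASK

The big hex nut at the foot of the citrus press is loose. Take the offset ring wrench by its handle and, with its larger end, tighten the nut clockwise in short strokes between the pocket's walls, lifting and reseating the wrench for each stroke, until the nut bites and drags the washer's brass pointer clearly off the first mark, but not as far as the second; then lay the wrench back flat where it lay. Go gently: do not force the wrench against nut or walls, do not turn the nut with the fingers, and leave the other things on the island alone.

Things in the scene. Friction and masses are not known exactly. Their poses are not given: they have to be found in the camera images.
- press: Grey cast citrus press, fixed to the island, its back towards the robot. Origin: on the nut's axis, at the underside of the base plate (island top). z up. Base plate 12 mm thick, x = -50 to +220 mm, y = -75 to +75 mm. Column and press head (300 mm high) stand behind the pocket's back wall, beyond x = +79 mm.
- pocket: Grey walls of the press round the nut; same origin and axes as the press. Open to the press's -x side (towards the robot). Side walls: inner faces at y = +50 and -50 mm, 8 mm thick, x = -36 to +74 mm; back wall at x = +69 mm; all up to z = 72 mm. The wrench's handle can swing 45 degrees either side of the press's -x axis before it meets a wall.
- nut_seat (a point): On the nut's axis on top of its round flange (49 mm wide), 19 mm above the island: the seated wrench's underside rests here. z up; x is square to one flat of the hex and turns with the nut. Steel hex 36 mm across flats, reaching 19.5 mm above this point, the top 7.5 mm tapered by 3 mm a side.
- nut: The same nut; origin 4 mm below nut_seat. Clockwise from above tightens. It runs at about 0.12 N m for 95 to 115 degrees (not known exactly), then bites; from there nut and washer turn together at about 0.6 N m, rising to about 1 N m at the second mark, and stay where they are left (a hand that pauses there still feels 0.2 N m or more).
- pointer_tip (a point): Tip of the small brass pointer on the dark washer (58 mm) under the nut, 42 mm from the nut's axis, right of the nut seen from the robot. At the start it points along the press's -y axis at the first of two raised marks on the base plate. Once the nut bites it turns with it, towards the press's -x side; the second mark is 0.35 rad (14.6 mm) on.
- wrench: Loose steel double-ended offset ring wrench, 0.2 to 0.33 kg, 250 mm long. Origin midway between the rings in the plane of their undersides, on which it rests; z up, x to the larger ring. Handle: straight bar 14 mm wide, 16 mm high, its middle 34 mm above that plane, x = -58 to +58 mm; necks slope down to the rings at x = +100 (large) and -100 mm (too small for the nut). Balances near its origin.
- wrench_ring (a point): Centre of the larger ring, in the plane of its underside; axes as the wrench. Hexagonal hole 38.5 mm across flats (x is square to one flat), 16 mm deep, through; outside about 53 mm. With x of ring and nut equal or multiples of 60 degrees apart it drops over the nut; on the nut it has about 8 degrees of play either way.
- wrench_grip (a point): Middle of the wrench's handle bar, the place to grip, closing across the bar (14 mm); axes as the wrench.
- tumbler: Drinking glass, 80 mm wide, 91 mm high; bystander, origin at its underside.
- honey: Honey jar, 71 mm wide, 110 mm high; bystander, origin at its underside.
- mill: Wooden pepper mill, 58 mm wide, 170 mm high; bystander, origin at its underside.
Things that resemble listed ones, but are neither listed nor needed, are in the scene too. Leave any purple look-alike of the wrench alone.

How it is judged (in metres and radians):
On the way, in this order (a step that is already met when the one before it is completed fails the run):
1. the larger ring sits fully down on the nut (horizontal distance between wrench_ring and nut_seat below 0.004 m and z of wrench_ring in the frame of nut_seat below 0.005 m and angle between wrench's own z axis and vertical below 0.12 rad), for 0.1 s.
2. the wrench is lifted off the nut (z of wrench_ring in the frame of nut_seat above 0.016 m), for 0.05 s.
3. the larger ring is seated on the nut again for another stroke (all of step 1), for 0.1 s.
4. the nut has bitten: the pointer is dragged off the first mark while the wrench is on the nut (distance of pointer_tip from where it was at the start of the episode above 0.003 m and horizontal distance between wrench_ring and nut_seat below 0.004 m), for 0.1 s.
At the end, for the whole second after the job is handed in: The brass pointer stands between the marks, 3 to 14.6 mm from where it started; the wrench lies still and flat on the island, rings down, within 80 mm of where it lay (distance of pointer_tip from where it was at the start of the episode between 0.003 and 0.0146 m and distance of wrench from where it was at the start of the episode below 0.08 m and height (world z) of wrench below 0.006 m and angle between wrench's own z axis and vertical below 0.1 rad and linear speed of wrench below 0.02 m/s); the robot touches nothing.
It fails at once if the pointer passes the second mark (overtightened) (distance of pointer_tip from where it was at the start of the episode above 0.0146 m).
It fails at once if the wrench is forced on the nut (over 90 N) (contact force between wrench and nut above 90 N).
It fails at once if the wrench is forced against the pocket's walls (over 20 N) (contact force between wrench and pocket above 20 N).
It fails at once if the fingers work the nut directly (contact force between the fingers and nut above 2 N).
It fails at once if a bystander is moved more than 30 mm (distance of any of tumbler, honey, mill from where it was at the start of the episode above 0.03 m).
It also fails if it takes over 72 s, if anything falls off the work surface, if the arm or the gripper's body presses on something with over 40 N, if the wrist force passes 120 N, or if a joint passes its speed limit or range.

## Working session

There is one attempt and no reset: what is moved stays moved. The work goes in short steps, Python scripts to look and compute and a shell command to move; the robot and the scene stay as the last step left them, time stands still between calls to the robot, and variables do not carry over. Pictures are saved under pics/ and viewed, at most 10 in all, crops included, and the job is handed in when it is done.

```bash
ls; mkdir -p pics; python3 - <<'E'
from rig import r,cams
import cv2
for n in("top","side"):
    cv2.imwrite(f"pics/{n}0.png",cams.grab_frame(n)[:,:,::-1]); print(n,cams.camera_params(n))
print(r.sense())
E
```

```text
pics
top {'fx': 411.6760930975312, 'fy': 411.6760930975312, 'cx': 280.58075546082546, 'cy': 215.55238038238943, 'dist_coeffs': array([-0.11714939,  0.        ,  0.        ,  0.        ,  0.        ]), 'rvec': array([ 2.21972519, -1.95955114,  0.23700398]), 'tvec': array([-85.93704833, 506.3218024 , 982.76930889])}
side {'fx': 515.2687875927587, 'fy': 515.2687875927587, 'cx': 283.9083037609643, 'cy': 206.7419508581203, 'dist_coeffs': array([0.03534587, 0.        , 0.        , 0.        , 0.        ]), 'rvec': array([-0.02357317,  2.59499789, -1.74166419]), 'tvec': array([ 529.18910406,   81.97139644, 1323.60991497])}
{'clock': 0.1, 'qpos': array([ 1.27961842e+00,  3.53626387e-01,  1.63405339e+00, -7.28847331e-06,
        1.15519651e+00, -2.41913144e-03]), 'qvel': array([-7.39204456e-04, -1.84735960e-03, -2.49230507e-03, -5.46313728e-05,
       -7.56207715e-04, -3.88636308e-04]), 'joint_efforts': array([ 1.64291141e-04, -6.06357336e+01, -3.42816532e+01, -1.99769084e-05,
        3.95122086e-03, -1.08201256e-06]), 'eef_pos': array([177.87610619, 598.73927055, 252.60979547]), 'tcp_rot': array([-3.14030900e+00,  3.55894772e-06,  2.85283682e+00]), 'contact_force': array([-0.14516391,  0.21200752, -0.12580919]), 'wrist_torque': array([ 0.04970207, -0.02330628,  0.0401631 ]), 'grasp_force': 0.0, 'opening': 1.0049094211806988}
```

View pics/top0.png

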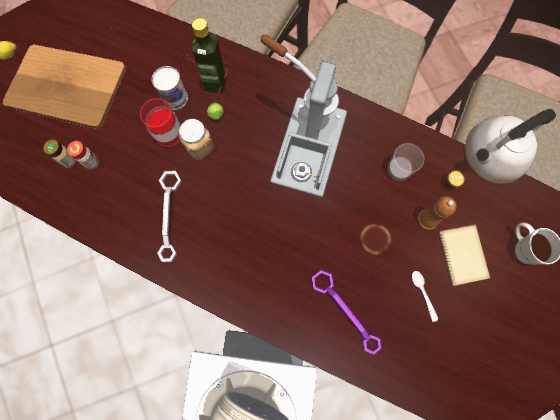

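View pics/side0.png

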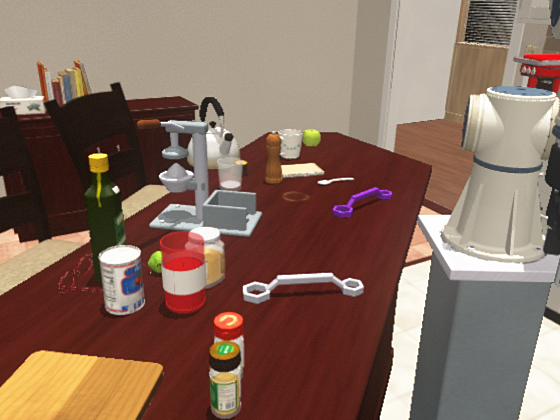

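The top view shows the steel wrench with rings at about (170,181), the larger, and (167,254). The nut is at about (302,172), and the purple look-alike is at the lower centre. Next I'll zoom in for precise pixels.

```bash
cat > h.py <<'E'
import numpy as np, cv2
from rig import r,cams
def P(n):
    c=cams.camera_params(n);K=np.array([[c['fx'],0,c['cx']],[0,c['fy'],c['cy']],[0,0,1.]])
    return K,np.array(c['dist_coeffs']),np.array(c['rvec']),np.array(c['tvec'])
def proj(n,X):
    K,d,rv,t=P(n);return cv2.projectPoints(np.array(X,float).reshape(-1,3),rv,t,K,d)[0].reshape(-1,2)
def back(n,uv,z):
    K,d,rv,t=P(n);R=cv2.Rodrigues(rv)[0];uv=np.array(uv,float).reshape(-1,1,2)
    a=cv2.undistortPoints(uv,K,d).reshape(-1,2);D=np.c_[a,np.ones(len(a))]@R;C=-R.T@t
    return C+D*((z-C[2])/D[:,2])[:,None]
def crop(img,x,y,w,h,s,fn):
    cv2.imwrite(fn,cv2.resize(img[y:y+h,x:x+w,::-1],None,fx=s,fy=s,interpolation=cv2.INTER_CUBIC))
E
python3 - <<'E'
from h import *
print(proj("top",[[0,0,0],[178,599,253],[500,0,0],[0,300,0]]))
t=cv2.imread("pics/top0.png")[:,:,::-1]
a=t[160:270,140:200];b=t[95:205,262:357]
im=np.hstack([cv2.resize(x,None,fx=5,fy=5,interpolation=cv2.INTER_CUBIC) for x in(a,b)])
cv2.imwrite("pics/c0.png",im[:,:,::-1]);print(im.shape)
print(back("top",[[170,181],[167,254]],8),back("top",[302,172],38))
E
```

```text
[[245.73386686 420.86242751]
 [-30.90314124 311.89992029]
 [271.48192129 224.45158963]
 [128.01255301 402.43147677]]
(550, 775, 3)
[[584.08751685 291.11693951   8.        ]
 [385.17694217 261.81068157   8.        ]] [[643.47651496 -63.79352549  38.        ]]
```

View pics/c0.png

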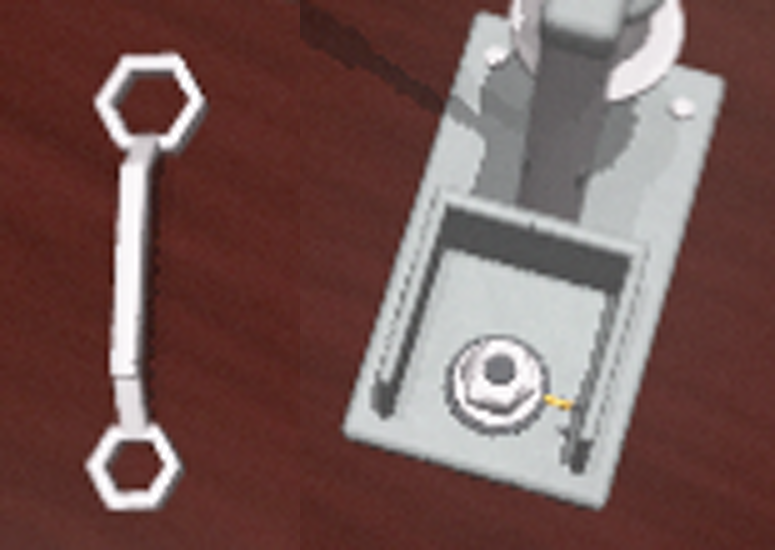

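The wrench's large ring is at crop (150,102). The plate corners are at crop (343,432), (605,507), (725,80) and (477,12), and the nut hex is at about (500,378). I'll fit the poses and zoom in on the nut.

```bash
python3 - <<'E'
from h import *
from scipy.optimize import least_squares
t=cv2.imread("pics/top0.png")
c=np.array([[343,432],[605,507],[725,80],[477,12.]]);uv=np.c_[262+(c[:,0]-300)/5-.4,95+c[:,1]/5-.4]
M=np.array([[-50,75,12],[-50,-75,12],[220,-75,12],[220,75,12.]])
Rz=lambda a:np.array([[np.cos(a),-np.sin(a),0],[np.sin(a),np.cos(a),0],[0,0,1]])
f=lambda p:(proj("top",M@Rz(p[2]).T+[p[0],p[1],0])-uv).ravel()
s=least_squares(f,[643,-64,0]);print("press",s.x,np.round(s.fun,1))
# wrench holes
g=cv2.cvtColor(t,cv2.COLOR_BGR2GRAY)
m=(g>120).astype(np.uint8);m[:,:140]=0;m[:,200:]=0;m[:160]=0;m[270:]=0
cs,h=cv2.findContours(m,cv2.RETR_CCOMP,cv2.CHAIN_APPROX_NONE)
for k,hh in zip(cs,h[0]):
    if hh[3]>=0 and len(k)>10:
        e=cv2.moments(k);q=[e['m10']/e['m00'],e['m01']/e['m00']];print(q,e['m00'],back("top",q,8))
# nut overlay: two phases
px,py,a=s.x; x0,y0=282,152;S=14
im=cv2.resize(t[y0:y0+40,x0:x0+40],None,fx=S,fy=S,interpolation=cv2.INTER_CUBIC)
im2=cv2.resize(t[y0:y0+40,x0:x0+16+24],None,fx=S,fy=S,interpolation=cv2.INTER_CUBIC)
q=proj("top",[[px,py,z] for z in(15,19,31,38.5)]);print(q)
for d in range(0,60,10):
    b=a+np.radians(d);X=[px+20.8*np.cos(b),py+20.8*np.sin(b),31]
    u=(proj("top",X)[0]-[x0,y0]+.5)*S
    cv2.putText(im2,str(d),tuple(int(v) for v in u),0,.5,(0,0,255),1)
cv2.imwrite("pics/n0.png",im2)
E
```

```text
press [ 6.51729119e+02 -6.20524229e+01 -1.64960886e-01] [-0.7  0.5  0.3  0.8  0.6 -0.7 -0.2 -0.8]
[166.30112721417066, 252.5539452495974] 103.5 [[388.70475667 264.35559282   8.        ]]
[169.66567754698318, 179.9030662710188] 168.5 [[587.08392746 292.6443124    8.        ]]
[[301.22225646 171.90077597]
 [301.30256459 171.40730277]
 [301.54681544 169.90626313]
 [301.70205691 168.95208831]]
```

View pics/n0.png

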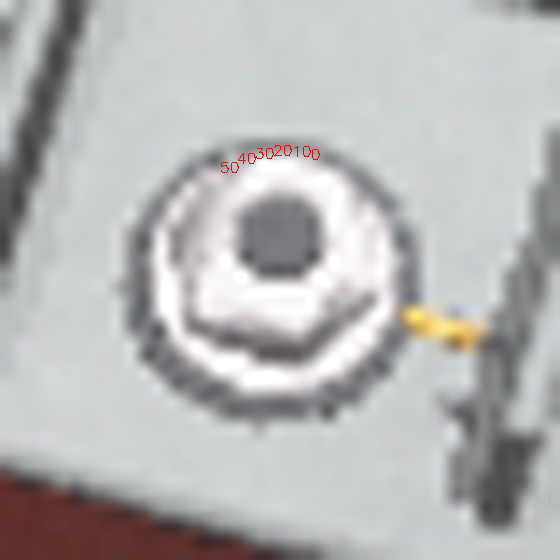

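The zoom shows three visible hex corners at about (190,325), (300,356) and (378,297), with the washer centred near (273,282). From these I can get the nut's angle and plan the grasp.

```bash
python3 - <<'E'
from h import *
C=np.array([652.3,-61.8])
c=np.array([[190,325],[300,356],[378,297],[190,245]])/14.-.5+[282,152]
for z in(19,25,31):
    X=back("top",c,z)[:,:2]-C;print(z,np.round(np.hypot(*X.T),1),np.round(np.degrees(np.arctan2(X[:,1],X[:,0]))%60,1))
w=back("top",np.array([272.5,281])/14-.5+[282,152],14);print("washer c",w)
# gradient-based: brightness-edge template over phase
t=cv2.imread("pics/top0.png");g=cv2.GaussianBlur(cv2.cvtColor(t,cv2.COLOR_BGR2GRAY),(0,0),.6).astype(np.float32)
gx=cv2.Sobel(g,cv2.CV_32F,1,0);gy=cv2.Sobel(g,cv2.CV_32F,0,1);G=np.hypot(gx,gy)
def hexp(c,ph,z,R,n=20):
    v=[np.array([c[0]+R*np.cos(ph+k*np.pi/3),c[1]+R*np.sin(ph+k*np.pi/3)]) for k in range(7)]
    p=np.concatenate([v[k]+(v[k+1]-v[k])*np.linspace(0,1,n)[:,None] for k in range(6)])
    return np.c_[p,np.full(len(p),z)]
for z in(21,31):
  sc=[]
  for d in range(0,60,4):
    best=max(cv2.remap(G,*[a.astype(np.float32).reshape(-1,1) for a in proj("top",hexp(C+[dx,dy],np.radians(d),z,20.8)).T],cv2.INTER_LINEAR).mean() for dx in(-1.5,0,1.5) for dy in(-1.5,0,1.5)); sc.append((d,round(float(best))))
  print("corner phase score",z,sc)
p=np.array([587.1,292.6])-[388.7,264.4];print("wrench",np.hypot(*p),np.degrees(np.arctan2(p[1],p[0])))
E
```

```text
19 [19.6 16.9 20.1 17.8] [ 8.1 22.1 24.8 16.5]
25 [21.  18.8 20.2 17.4] [12.6 19.3 18.7 23.5]
31 [22.4 20.7 20.5 17.3] [16.6 17.1 12.7 30.7]
washer c [[652.94028927 -61.2655305   14.        ]]
corner phase score 21 [(0, 191), (4, 189), (8, 188), (12, 188), (16, 188), (20, 188), (24, 187), (28, 192), (32, 196), (36, 198), (40, 200), (44, 196), (48, 192), (52, 193), (56, 192)]
corner phase score 31 [(0, 192), (4, 190), (8, 189), (12, 191), (16, 192), (20, 196), (24, 198), (28, 198), (32, 199), (36, 198), (40, 198), (44, 198), (48, 197), (52, 196), (56, 194)]
wrench 200.39411168993968 8.089667795227758
```

```bash
cat >> h.py <<'E'
def delta(x,y,z,yawdeg):
    s=r.sense();p=s['eef_pos'];from scipy.spatial.transform import Rotation as Ro
    R=Ro.from_euler('xyz',s['tcp_rot']);T=Ro.from_euler('xyz',[np.pi,0,np.radians(yawdeg)])
    print("trans(tool)",np.round(R.inv().apply(np.array([x,y,z])-p),1),"rot(tool)",np.round((R.inv()*T).as_rotvec(),3),
      "clk",round(s['clock'],2),"F",np.round(s['contact_force'],1),"T",np.round(s['wrist_torque'],2),"q",np.round(s['qpos'],2),"grip",round(s['grasp_force'],1),round(s['opening'],2))
E
python3 -c "
from h import *
delta(487.9,278.5,140,188.1)"
```

```text
trans(tool) [-388.4 -218.6  112.9] rot(tool) [-0.001 -0.    -0.43 ] clk 0.1 F [-0.1  0.2 -0.1] T [ 0.05 -0.02  0.04] q [ 1.28  0.35  1.63 -0.    1.16 -0.  ] grip 0.0 1.0
```

The manual's scale: shifts go in shares of 600 mm and turns go in shares of 2 pi rad. Converting my numbers, -33 mm is -0.055, -18 mm is -0.03.

```bash
python3 -m handwheel '[[0,0,0,-0.055,-0.03,0.0067,1],[0,0,0,-0.055,-0.03,0.0067,1],[0,0,0,-0.055,-0.03,0.0067,1],[0,0,0,-0.055,-0.03,0.0067,1],[0,0,0,-0.055,-0.03,0.0067,1]]' 60
python3 -m handwheel '[[0,0,0,-0.055,-0.03,0.0067,1],[0,0,0,-0.055,-0.03,0.0067,1],[0,0,0,-0.055,-0.03,0.0067,1],[0,0,0,-0.055,-0.03,0.0067,1],[0,0,0,-0.055,-0.03,0.0067,1]]'
python3 -m handwheel '[[0,0,0,-0.05,-0.03,0.0067,1],[0,0,0,-0.0467,-0.03,0.0067,1],[0,0,-0.0175,0,0,0,1],[0,0,-0.0175,0,0,0,1],[0,0,-0.0175,0,0,0,1]]'
python3 -m handwheel '[[0,0,-0.0159,0,0,0,1],[0,0,0,0,0,0,1],[0,0,0,0,0,0,1]]'
python3 -c "
from h import *
delta(487.9,278.5,70,188.1)"
```

```text
clock: 0.52
eef_pos: [311.2, 464.3, 232.8]
tcp_rot: [-3.141, -0.0, 2.853]
contact_force: [0.6, 0.4, -0.1]
opening: 1.003
grasp_force: 0.0
clock: 0.93
eef_pos: [444.0, 331.0, 213.0]
tcp_rot: [-3.141, -0.0, 2.853]
contact_force: [-0.0, 0.5, -0.1]
opening: 0.996
grasp_force: 0.0
clock: 1.35
eef_pos: [488.7, 280.6, 204.8]
tcp_rot: [-3.141, -0.001, -3.097]
contact_force: [-0.4, -0.0, -0.1]
opening: 1.002
grasp_force: 0.0
clock: 1.6
eef_pos: [488.2, 281.4, 205.0]
tcp_rot: [-3.141, -0.001, -3.004]
contact_force: [0.3, -0.0, -0.0]
opening: 1.003
grasp_force: 0.0
trans(tool) [  0.7  -2.8 135. ] rot(tool) [-0.    -0.001 -0.003] clk 1.6 F [ 0.3 -0.  -0. ] T [-0.04 -0.04  0.03] q [ 0.52  0.31  1.81  0.    1.02 -1.19] grip 0.0 1.0
```

Scaled: 30 mm is 0.05, 25 mm is 0.0417.

```bash
python3 -m handwheel '[[0,0,0,0.0008,-0.005,0.05,0.7],[0,0,0,0,0,0.05,0.7],[0,0,0,0,0,0.05,0.7],[0,0,0,0,0,0.0417,0.7],[0,0,0,0,0,0.0333,0.7]]'
python3 -m handwheel '[[0,0,0,0,0,0.0333,0.7],[0,0,0,0,0,0.0217,0.7],[0,0,0,0,0,0,0.7],[0,0,0,0,0,0,0.7]]'
python3 -c "
from h import *
delta(487.9,278.5,37,188.1)
t=cams.grab_frame('top');s=cams.grab_frame('side')
im=np.hstack([cv2.resize(t[150:280,110:240],(400,400)),cv2.resize(s[215:345,225:355],(400,400))])
cv2.imwrite('pics/g0.png',im[:,:,::-1])"
```

```text
clock: 2.02
eef_pos: [487.4, 278.1, 68.2]
tcp_rot: [-3.141, -0.002, -3.004]
contact_force: [-0.0, 0.6, -0.3]
opening: 0.695
grasp_force: 0.0
clock: 2.35
eef_pos: [488.1, 278.5, 37.0]
tcp_rot: [-3.141, -0.001, -3.002]
contact_force: [-0.4, -0.3, 1.3]
opening: 0.697
grasp_force: 0.0
trans(tool) [0.2 0.1 0. ] rot(tool) [-0.    -0.001 -0.002] clk 2.35 F [-0.4 -0.3  1.3] T [-0.02 -0.05  0.03] q [ 0.52  0.55  1.91 -0.    0.68 -1.19] grip 0.0 0.7
```

View pics/g0.png

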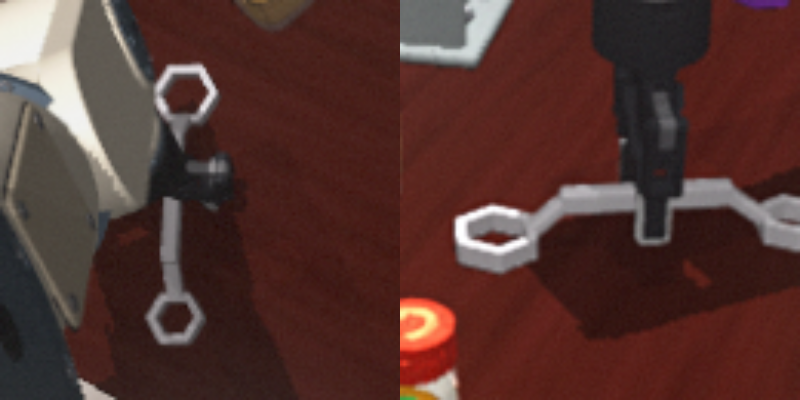

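The fingers straddle the handle mid-bar (left picture about (180,175), right about (650,200)). Closing now, then lifting.

Scaled: -30 mm is -0.05, -20 mm is -0.0333.

```bash
python3 -m handwheel '[[0,0,0,0,0,0,0],[0,0,0,0,0,0,0],[0,0,0,0,0,0,0],[0,0,0,0,0,0,0],[0,0,0,0,0,0,0]]' 100
python3 -m handwheel '[[0,0,0,0,0,0,0],[0,0,0,0,0,0,0],[0,0,0,0,0,0,0]]'
python3 -m handwheel '[[0,0,0,0,0,-0.0167,0],[0,0,0,0,0,-0.0333,0],[0,0,0,0,0,-0.05,0],[0,0,0,0,0,-0.05,0],[0,0,0,0,0,-0.05,0]]'
python3 -m handwheel '[[0,0,0,0,0,-0.0333,0],[0,0,0,0,0,0,0],[0,0,0,0,0,0,0]]'
python3 - <<'E'
from h import *
delta(652.6-100*np.cos(np.radians(14)),-61.6+100*np.sin(np.radians(14)),177,166)
t=cams.grab_frame('top');s=cams.grab_frame('side')
im=np.hstack([cv2.resize(t[120:280,90:250],(400,400)),cv2.resize(s[155:315,205:365],(400,400))])
cv2.imwrite('pics/g1.png',im[:,:,::-1])
E
```

```text
clock: 2.87
eef_pos: [488.7, 278.6, 38.2]
tcp_rot: [3.141, 0.001, -3.0]
contact_force: [-2.5, -1.0, 8.8]
opening: 0.143
grasp_force: 98.0
clock: 3.12
eef_pos: [488.7, 278.6, 38.2]
tcp_rot: [3.141, 0.001, -3.0]
contact_force: [-1.6, -1.0, 8.2]
opening: 0.142
grasp_force: 98.0
clock: 3.53
eef_pos: [487.8, 278.2, 158.8]
tcp_rot: [-3.141, -0.001, -3.001]
contact_force: [-0.4, 0.0, -3.4]
opening: 0.145
grasp_force: 97.7
clock: 3.78
eef_pos: [488.7, 278.7, 178.6]
tcp_rot: [3.141, 0.002, -3.0]
contact_force: [-0.0, 0.8, -3.2]
opening: 0.142
grasp_force: 98.0
trans(tool) [ -21.7 -322.4    1.3] rot(tool) [0.001 0.002 0.386] clk 3.78 F [-0.   0.8 -3.2] T [-0.01 -0.02 -0.03] q [ 0.52  0.34  1.84 -0.    0.96 -1.2 ] grip 98.0 0.14
```

View pics/g1.png

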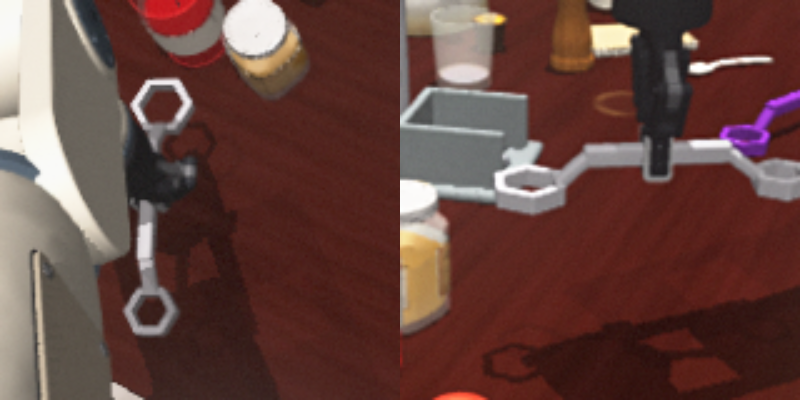

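The wrench is level and firmly in the grip (ring at about (162,105) in the left crop). Carrying it over to above the nut.

Scaled: -30 mm is -0.05.

```bash
python3 -m handwheel '[[0,0,0,0,-0.05,0,0],[0,0,0,0,-0.05,0,0],[0,0,0,0,-0.05,0,0],[0,0,0,0,-0.05,0,0],[0,0,0,0,-0.05,0,0]]'
python3 -m handwheel '[[0,0,0,0,-0.05,0,0],[0,0,0,0,-0.05,0,0],[0,0,0,-0.0083,-0.05,0,0],[0,0,0,-0.0083,-0.05,0,0],[0,0,0,-0.0083,-0.05,0,0]]'
python3 -m handwheel '[[0,0,0,-0.0083,-0.0367,0,0],[0,0,0.0159,0,0,0,0],[0,0,0.0159,0,0,0,0],[0,0,0.0159,0,0,0,0],[0,0,0.0137,0,0,0,0]]'
python3 -m handwheel '[[0,0,0,0,0,0.0333,0],[0,0,0,0,0,0.0333,0],[0,0,0,0,0,0.0333,0],[0,0,0,0,0,0,0],[0,0,0,0,0,0,0]]'
python3 - <<'E'
from h import *
a=np.radians(14)
delta(652.6-100*np.cos(a),-61.6+100*np.sin(a),82,166)
s=r.sense();yaw=s['tcp_rot'][2]-np.pi;p=s['eef_pos']
ring=p+np.array([100*np.cos(yaw),100*np.sin(yaw),-37]);print("ring",ring)
t=cams.grab_frame('top')
cv2.imwrite('pics/g2.png',cv2.resize(t[100:210,230:390],None,fx=4,fy=4,interpolation=cv2.INTER_CUBIC)[:,:,::-1])
E
```

```text
clock: 4.3
eef_pos: [508.3, 128.5, 175.5]
tcp_rot: [-3.141, -0.003, -3.0]
contact_force: [1.3, 0.2, -2.8]
opening: 0.147
grasp_force: 98.2
clock: 4.72
eef_pos: [544.4, -17.8, 175.5]
tcp_rot: [3.141, -0.003, -3.0]
contact_force: [0.7, -0.3, -2.4]
opening: 0.143
grasp_force: 98.1
clock: 5.13
eef_pos: [552.2, -37.7, 175.2]
tcp_rot: [-3.141, -0.004, 2.891]
contact_force: [0.5, -0.0, -2.3]
opening: 0.144
grasp_force: 98.4
clock: 5.55
eef_pos: [551.7, -37.3, 115.3]
tcp_rot: [-3.141, -0.005, 2.897]
contact_force: [0.7, 0.0, -2.7]
opening: 0.138
grasp_force: 98.1
trans(tool) [-3.9  0.9 33.3] rot(tool) [-0.001 -0.005 -0.   ] clk 5.55 F [ 0.7  0.  -2.7] T [-0.07  0.01  0.02] q [-0.07  0.42  1.9  -0.    0.83 -1.4 ] grip 98.1 0.14
ring [648.70640393 -61.57404387  78.3137338 ]
```

View pics/g2.png

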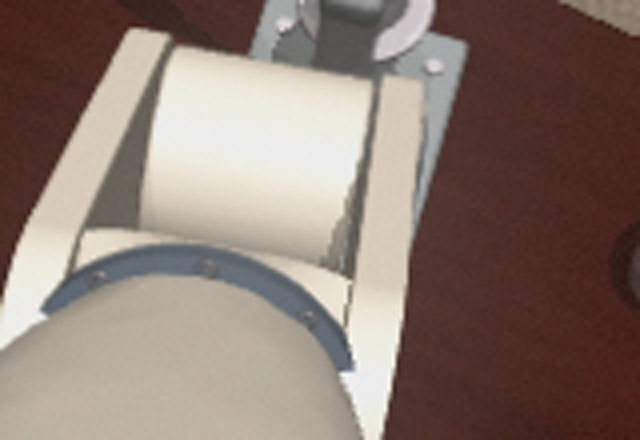

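The top view is blocked by the forearm here, so I'll seat the ring by kinematics and force. Centring first, then down slowly.

Scaled: 15 mm is 0.025, -4.5 mm is -0.0075, 0.005 rad is 0.0008.

```bash
cat >> h.py <<'E'
def st():
    s=r.sense();p=s['eef_pos'];yaw=s['tcp_rot'][2]-np.pi;yaw=(yaw+np.pi)%(2*np.pi)-np.pi
    F=s['contact_force'];T=s['wrist_torque'];n=np.array([652.6,-61.6]);ring=p[:2]+99.5*np.array([np.cos(yaw),np.sin(yaw)])
    print("t %.2f ring-nut"%s['clock'],np.round(ring-n,1),"zseat %.1f"%(p[2]-57.2),"wyaw %.1f"%np.degrees(yaw),"tilt",np.round([abs(s['tcp_rot'][0])-np.pi,s['tcp_rot'][1]],3),"F",np.round(F,1),"T",np.round(T,2),"grip %.0f"%s['grasp_force'])
E
python3 -m handwheel '[[0,0.0008,0,-0.0075,0.0015,0.025,0],[0,0,0,0,0,0.025,0],[0,0,0,0,0,0.0067,0],[0,0,0,0,0,0,0],[0,0,0,0,0,0,0]]'; python3 -c "from h import *;st()"
python3 -m handwheel '[[0,0,0,0,0,0.0033,0],[0,0,0,0,0,0.0033,0],[0,0,0,0,0,0.0033,0],[0,0,0,0,0,0,0],[0,0,0,0,0,0,0]]'; python3 -c "from h import *;st()"
```

```text
clock: 6.02
eef_pos: [558.2, -37.7, 84.0]
tcp_rot: [3.142, -0.005, 2.897]
contact_force: [-0.1, 0.7, -2.4]
opening: 0.142
grasp_force: 98.3
t 6.02 ring-nut [ 2.1 -0.2] zseat 26.8 wyaw -14.0 tilt [-0.    -0.005] F [-0.1  0.7 -2.4] T [ 0.05 -0.08 -0.02] grip 98
clock: 6.43
eef_pos: [557.9, -37.6, 77.4]
tcp_rot: [-3.142, -0.005, 2.897]
contact_force: [0.1, -0.4, -3.2]
opening: 0.146
grasp_force: 98.3
t 6.43 ring-nut [ 1.8 -0.2] zseat 20.2 wyaw -14.0 tilt [-0.    -0.005] F [ 0.1 -0.4 -3.2] T [-0.01 -0.04 -0.03] grip 98
```

Scaled: 1.5 mm is 0.0025.

```bash
for i in 1; do python3 -m handwheel '[[0,0,0,0.0025,0,0.0025,0],[0,0,0,0,0,0.0025,0],[0,0,0,0,0,0.0025,0],[0,0,0,0,0,0,0],[0,0,0,0,0,0,0]]' >/dev/null; python3 -c "from h import *;st()";  python3 -m handwheel '[[0,0,0,0,0,0.0025,0],[0,0,0,0,0,0.0025,0],[0,0,0,0,0,0,0],[0,0,0,0,0,0,0]]' >/dev/null; python3 -c "from h import *;st()"; python3 -m handwheel '[[0,0,0,0,0,0.0025,0],[0,0,0,0,0,0.0025,0],[0,0,0,0,0,0,0],[0,0,0,0,0,0,0]]' >/dev/null; python3 -c "from h import *;st()"; done
```

```text
t 6.85 ring-nut [0.3 0.2] zseat 15.4 wyaw -14.0 tilt [-0.    -0.005] F [ 0.9  0.5 -3.2] T [ 0.03 -0.    0.  ] grip 98
t 7.18 ring-nut [0.6 0.2] zseat 12.6 wyaw -14.0 tilt [-0.    -0.004] F [ 0.6  0.5 -2.5] T [-0.01 -0.25 -0.03] grip 98
t 7.52 ring-nut [0.8 0.2] zseat 9.6 wyaw -14.0 tilt [-0.    -0.004] F [ 2.1 -0.1 -1.4] T [-0.07 -0.49  0.04] grip 98
```

Scaled: 1.5 mm is 0.0025.

```bash
python3 -m handwheel '[[0,0,0,0,0,0.0025,0],[0,0,0,0,0,0.0025,0],[0,0,0,0,0,0,0],[0,0,0,0,0,0,0]]' >/dev/null; python3 -c "from h import *;st()"; python3 -m handwheel '[[0,0,0,0,0,0.0025,0],[0,0,0,0,0,0.0025,0],[0,0,0,0,0,0,0],[0,0,0,0,0,0,0]]' >/dev/null; python3 -c "from h import *;st()"
```

```text
t 7.85 ring-nut [0.7 0.2] zseat 6.6 wyaw -14.0 tilt [-0.    -0.004] F [ 2.8 -1.5 -1.9] T [-0.18 -0.73  0.03] grip 98
t 8.18 ring-nut [0.6 0.2] zseat 3.6 wyaw -14.0 tilt [-0.    -0.004] F [ 3.7 -1.3 -0.6] T [-0.31 -0.81  0.08] grip 99
```

Scaled: -1 mm is -0.0017, 0.3 mm is 0.0005.

```bash
python3 -m handwheel '[[0,0,0,-0.0017,0,0.0017,0],[0,0,0,0,0.0005,0.0017,0],[0,0,0,0,0,0.0017,0],[0,0,0,0,0,0,0]]' >/dev/null; python3 -c "from h import *;st()"; python3 -m handwheel '[[0,0,0,0,0,0.0017,0],[0,0,0,0,0,0,0],[0,0,0,0,0,0,0]]' >/dev/null; python3 -c "from h import *;st()"
```

```text
t 8.52 ring-nut [1.  0.3] zseat 0.2 wyaw -14.0 tilt [-0.    -0.006] F [ 1.5 -0.7 -2.2] T [-0.19 -0.46 -0.01] grip 98
t 8.77 ring-nut [0.9 0.3] zseat -0.4 wyaw -14.0 tilt [-0.    -0.006] F [-1.5  0.3  1.7] T [-0.05 -0.08  0.07] grip 99
```

Scaled: 4 mm is 0.0067, -0.1 mm is -0.0002, 0.04 rad is 0.0064.

```bash
python3 -m handwheel '[[0,0,0.0064,-0.0002,0.0067,0,0],[0,0,0.0064,-0.0002,0.0067,0,0],[0,0,0.0064,-0.0002,0.0067,0,0],[0,0,0.0064,-0.0002,0.0067,0,0],[0,0,0,0,0,0,0]]' >/dev/null; python3 -c "from h import *;st()"; python3 -m handwheel '[[0,0,0.0064,-0.0002,0.0067,0,0],[0,0,0.0064,-0.0002,0.0067,0,0],[0,0,0.0064,-0.0002,0.0067,0,0],[0,0,0.0064,-0.0002,0.0067,0,0],[0,0,0,0,0,0,0]]' >/dev/null; python3 -c "from h import *;st()"
```

```text
t 9.18 ring-nut [1.9 0.3] zseat -0.3 wyaw -23.3 tilt [-0.001 -0.004] F [ 1.8 -3.5 -1.4] T [-0.66 -0.53 -0.25] grip 99
t 9.60 ring-nut [1.9 0.2] zseat -0.4 wyaw -32.4 tilt [-0.002 -0.004] F [ 0.8 -3.4 -1.3] T [-0.9  -0.53 -0.25] grip 99
```

Scaled: 4 mm is 0.0067, -0.1 mm is -0.0002, 0.04 rad is 0.0064.

```bash
python3 -m handwheel '[[0,0,0.0064,-0.0002,0.0067,0,0],[0,0,0.0064,-0.0002,0.0067,0,0],[0,0,0.0064,-0.0002,0.0067,0,0],[0,0,0.0064,-0.0002,0.0067,0,0],[0,0,0,0,0,0,0]]' >/dev/null; python3 -c "from h import *;st()"; python3 -m handwheel '[[0,0,0.0064,-0.0002,0.0067,0,0],[0,0,0.0064,-0.0002,0.0067,0,0],[0,0,0,0,0,0,0],[0,0,0,0,0,0,0]]' >/dev/null; python3 -c "from h import *;st()"
```

```text
t 10.02 ring-nut [1.9 0.1] zseat -0.4 wyaw -41.5 tilt [-0.003 -0.004] F [ 1.2 -5.  -0.7] T [-1.08 -0.4  -0.3 ] grip 99
t 10.35 ring-nut [1.8 0. ] zseat -0.6 wyaw -45.9 tilt [-0.003 -0.004] F [ 2.7 -5.1 -1.8] T [-1.05 -0.49 -0.22] grip 99
```

Scaled: -6 mm is -0.01, -5 mm is -0.0083, -0.05 rad is -0.008.

```bash
python3 -m handwheel '[[0,0,-0.008,-0.0002,-0.0083,0,0],[0,0,-0.008,-0.0002,-0.0083,0,0],[0,0,0,0,0,0,0],[0,0,0,0,0,-0.0067,0],[0,0,0,0,0,-0.01,0]]' >/dev/null; python3 -c "from h import *;st()"; python3 -m handwheel '[[0,0,0,0,0,-0.0167,0],[0,0,0,0,0,-0.0133,0],[0,0,0,0,0,0,0],[0,0,-0.0191,-0.0012,-0.0198,0,0],[0,0,-0.0191,-0.0012,-0.0198,0,0]]' >/dev/null; python3 -c "from h import *;st()"
python3 -m handwheel '[[0,0,-0.0191,-0.0012,-0.0198,0,0],[0,0,-0.0191,-0.0012,-0.0198,0,0],[0,0,-0.0191,-0.0012,-0.0198,0,0],[0,0,-0.0191,-0.0012,-0.0198,0,0],[0,0,-0.0191,-0.0012,-0.0198,0,0]]' >/dev/null
python3 -m handwheel '[[0,0,-0.0191,-0.0012,-0.0198,0,0],[0,0,-0.0191,-0.0012,-0.0198,0,0],[0,0,0,0,0,0,0],[0,0,0,0,0,0,0]]' >/dev/null; python3 -c "from h import *;st()"
```

```text
t 10.77 ring-nut [1.3 0.2] zseat 9.2 wyaw -40.4 tilt [-0.003 -0.005] F [ 2.  -2.7 -5.2] T [-0.33 -0.36 -0.08] grip 98
t 11.18 ring-nut [1.8 1.4] zseat 28.0 wyaw -26.3 tilt [-0.001 -0.005] F [-0.4 -0.  -2.6] T [ 0.01  0.01 -0.01] grip 98
t 11.93 ring-nut [1.7 0.1] zseat 27.6 wyaw 21.3 tilt [-0.003 -0.004] F [ 0.4  0.8 -3.5] T [ 0.06  0.03 -0.04] grip 98
```

Scaled: 6 mm is 0.01, 4 mm is 0.0067.

```bash
python3 -m handwheel '[[0,0,0,0.0008,0,0.01,0],[0,0,0,0,0,0.0067,0],[0,0,0,0,0,0.005,0],[0,0,0,0,0,0,0]]' >/dev/null; python3 -c "from h import *;st()"; python3 -m handwheel '[[0,0,0,0,0,0.0033,0],[0,0,0,0,0,0.0017,0],[0,0,0,0,0,0,0],[0,0,0,0,0,0,0]]' >/dev/null; python3 -c "from h import *;st()";python3 -m handwheel '[[0,0,0,0,0,0.0025,0],[0,0,0,0,0,0.0025,0],[0,0,0,0,0,0,0],[0,0,0,0,0,0,0]]' >/dev/null; python3 -c "from h import *;st()"
```

```text
t 12.27 ring-nut [0.5 0.9] zseat 13.5 wyaw 21.5 tilt [-0.004 -0.005] F [-0.5 -0.8 -2.2] T [ 0.03 -0.01 -0.03] grip 98
t 12.60 ring-nut [1.2 0.4] zseat 11.5 wyaw 21.5 tilt [-0.003 -0.004] F [ 0.3  0.5 -2.9] T [-0.04 -0.04  0.01] grip 98
t 12.93 ring-nut [1.1 0.3] zseat 8.4 wyaw 21.5 tilt [-0.003 -0.004] F [ 0.   0.7 -3.3] T [ 0.01  0.05 -0.04] grip 98
```

Scaled: 2 mm is 0.0033.

```bash
python3 -m handwheel '[[0,0,0,0,0,0.0033,0],[0,0,0,0,0,0.0033,0],[0,0,0,0,0,0.0033,0],[0,0,0,0,0,0,0],[0,0,0,0,0,0,0]]' >/dev/null; python3 -c "from h import *;st()"; python3 -m handwheel '[[0,0,0,0,0,0.0022,0],[0,0,0,0,0,0.0022,0],[0,0,0,0,0,0,0],[0,0,0,0,0,0,0]]' >/dev/null; python3 -c "from h import *;st()"
```

```text
t 13.35 ring-nut [1.  0.3] zseat 2.3 wyaw 21.5 tilt [-0.003 -0.004] F [ 0.1 -0.1 -3.8] T [-0.06 -0.01 -0.04] grip 98
t 13.68 ring-nut [1.1 0.3] zseat -0.0 wyaw 21.5 tilt [-0.003 -0.004] F [-0.9 -0.9 -1.2] T [ 0.08 -0.05  0.04] grip 99
```

Scaled: 5 mm is 0.0083, -0.1 mm is -0.0002, 0.05 rad is 0.008.

```bash
python3 -m handwheel '[[0,0,0.008,-0.0002,0.0083,0,0],[0,0,0.008,-0.0002,0.0083,0,0],[0,0,0.008,-0.0002,0.0083,0,0],[0,0,0.008,-0.0002,0.0083,0,0],[0,0,0.008,-0.0002,0.0083,0,0]]' >/dev/null; python3 -c "from h import *;st()"; python3 -m handwheel '[[0,0,0.008,-0.0002,0.0083,0,0],[0,0,0.008,-0.0002,0.0083,0,0],[0,0,0.008,-0.0002,0.0083,0,0],[0,0,0.008,-0.0002,0.0083,0,0],[0,0,0.008,-0.0002,0.0083,0,0]]' >/dev/null; python3 -c "from h import *;st()"; python3 -m handwheel '[[0,0,0.008,-0.0002,0.0083,0,0],[0,0,0.008,-0.0002,0.0083,0,0],[0,0,0.008,-0.0002,0.0083,0,0],[0,0,0.008,-0.0002,0.0083,0,0],[0,0,0.008,-0.0002,0.0083,0,0]]' >/dev/null; python3 -c "from h import *;st()"
```

```text
t 14.10 ring-nut [1.9 0.3] zseat 0.3 wyaw 7.0 tilt [-0.001 -0.003] F [ 2.3 -0.1 -3.5] T [-0.08 -0.57  0.05] grip 98
t 14.52 ring-nut [1.9 0.3] zseat 0.3 wyaw -7.3 tilt [-0.    -0.003] F [ 3.3 -2.7 -3. ] T [-0.42 -0.52 -0.04] grip 98
t 14.93 ring-nut [1.9 0.2] zseat 0.3 wyaw -21.6 tilt [-0.    -0.002] F [ 3.1 -5.3 -4.1] T [-0.75 -0.55 -0.2 ] grip 98
```

Scaled: 5 mm is 0.0083, -0.1 mm is -0.0002, 0.05 rad is 0.008.

```bash
python3 -m handwheel '[[0,0,0.008,-0.0002,0.0083,0,0],[0,0,0.008,-0.0002,0.0083,0,0],[0,0,0.008,-0.0002,0.0083,0,0],[0,0,0.008,-0.0002,0.0083,0,0],[0,0,0,0,0,0,0]]' >/dev/null; python3 -c "from h import *;st()"; python3 -m handwheel '[[0,0,0.008,-0.0002,0.0083,0,0],[0,0,0.008,-0.0002,0.0083,0,0],[0,0,0.008,-0.0002,0.0083,0,0],[0,0,0.008,-0.0002,0.0083,0,0],[0,0,0,0,0,0,0]]' >/dev/null; python3 -c "from h import *;st()"
```

```text
t 15.35 ring-nut [2.  0.4] zseat 0.3 wyaw -33.1 tilt [-0.001 -0.002] F [ 2.7 -6.1 -3.5] T [-1.09 -0.46 -0.32] grip 98
t 15.77 ring-nut [2.  0.3] zseat 0.2 wyaw -44.6 tilt [-0.002 -0.002] F [ 1.8 -7.5 -4.1] T [-1.35 -0.48 -0.33] grip 98
```

Scaled: -6 mm is -0.01, -5 mm is -0.0083, -0.05 rad is -0.008.

```bash
cat >> h.py <<'E'
_st=st
def st():
    _st();s=r.sense();d=(s['eef_pos']-[653.8,-61.3,0])/1000;F=s['contact_force'];print("   Mnut %.2f"%(s['wrist_torque'][2]+d[0]*F[1]-d[1]*F[0]))
E
python3 -m handwheel '[[0,0,-0.008,-0.0002,-0.0083,0,0],[0,0,-0.008,-0.0002,-0.0083,0,0],[0,0,0,0,0,0,0],[0,0,0,0,0,-0.0067,0],[0,0,0,0,0,-0.01,0]]' >/dev/null; python3 -c "from h import *;st()"; python3 -m handwheel '[[0,0,0,0,0,-0.0167,0],[0,0,0,0,0,-0.0133,0],[0,0,0,0,0,0,0],[0,0,-0.0191,-0.0012,-0.0198,0,0],[0,0,-0.0191,-0.0012,-0.0198,0,0]]' >/dev/null; python3 -c "from h import *;st()"
python3 -m handwheel '[[0,0,-0.0191,-0.0012,-0.0198,0,0],[0,0,-0.0191,-0.0012,-0.0198,0,0],[0,0,-0.0191,-0.0012,-0.0198,0,0],[0,0,-0.0191,-0.0012,-0.0198,0,0],[0,0,-0.0191,-0.0012,-0.0198,0,0]]' >/dev/null
python3 -m handwheel '[[0,0,-0.0191,-0.0012,-0.0198,0,0],[0,0,-0.0191,-0.0012,-0.0198,0,0],[0,0,0,0,0,0,0],[0,0,0,0,0,0,0]]' >/dev/null; python3 -c "from h import *;st()"
```

```text
t 16.18 ring-nut [1.2 0.4] zseat 9.8 wyaw -38.7 tilt [-0.002 -0.003] F [ 3.2 -3.6 -5.6] T [-0.42 -0.44 -0.06] grip 98
   Mnut 0.02
t 16.60 ring-nut [0.8 2. ] zseat 28.1 wyaw -24.6 tilt [-0.001 -0.005] F [ 0.1 -0.6 -2.4] T [-0.01 -0.   -0.01] grip 98
   Mnut 0.04
t 17.35 ring-nut [0.6 0.6] zseat 27.8 wyaw 23.0 tilt [-0.003 -0.004] F [ 0.1  0.3 -2.9] T [ 0.04 -0.   -0.  ] grip 98
   Mnut -0.03
```

```bash
python3 -m handwheel '[[0,0,0,-0.0008,-0.0008,0.01,0],[0,0,0,0,0,0.0067,0],[0,0,0,0,0,0.005,0],[0,0,0,0,0,0,0],[0,0,0,0,0,0,0]]' >/dev/null; python3 -c "from h import *;st()"; python3 -m handwheel '[[0,0,0,0,0,0.0033,0],[0,0,0,0,0,0.0033,0],[0,0,0,0,0,0.0033,0],[0,0,0,0,0,0,0],[0,0,0,0,0,0,0]]' >/dev/null; python3 -c "from h import *;st()";python3 -m handwheel '[[0,0,0,0,0,0.0033,0],[0,0,0,0,0,0.0033,0],[0,0,0,0,0,0.0033,0],[0,0,0,0,0,0,0],[0,0,0,0,0,0,0]]' >/dev/null; python3 -c "from h import *;st()"
```

```text
t 17.77 ring-nut [0.9 1.2] zseat 14.4 wyaw 23.2 tilt [-0.004 -0.005] F [-0.5  0.5 -3.2] T [ 0.05 -0.01  0.  ] grip 98
   Mnut -0.06
t 18.18 ring-nut [1.1 0.9] zseat 8.7 wyaw 23.2 tilt [-0.003 -0.004] F [-0.4 -0.3 -2.7] T [-0.01 -0.04  0.02] grip 98
   Mnut 0.03
t 18.60 ring-nut [1.  0.9] zseat 2.7 wyaw 23.2 tilt [-0.003 -0.004] F [ 0.2  0.5 -2.2] T [-0.1   0.19  0.01] grip 98
   Mnut -0.03
```

Seating fully, then a slow stroke while watching the moment about the nut.

Scaled: 1.3 mm is 0.0022.

```bash
python3 -m handwheel '[[0,0,0,0,0,0.0022,0],[0,0,0,0,0,0.0022,0],[0,0,0,0,0,0,0],[0,0,0,0,0,0,0]]' >/dev/null; python3 -c "from h import *;st()"
python3 -m handwheel '[[0,0,0.0048,0,0.005,0,0],[0,0,0.0048,-0.0002,0.005,0,0],[0,0,0.0048,0,0.005,0,0],[0,0,0.0048,-0.0002,0.005,0,0],[0,0,0,0,0,0,0]]' >/dev/null; python3 -c "from h import *;st()"; python3 -m handwheel '[[0,0,0.0048,0,0.005,0,0],[0,0,0.0048,-0.0002,0.005,0,0],[0,0,0.0048,0,0.005,0,0],[0,0,0,0,0,0,0]]' >/dev/null; python3 -c "from h import *;st()"; python3 -m handwheel '[[0,0,0.0048,0,0.005,0,0],[0,0,0.0048,-0.0002,0.005,0,0],[0,0,0,0,0,0,0]]' >/dev/null; python3 -c "from h import *;st()"
```

```text
t 18.93 ring-nut [1.2 0.8] zseat 0.3 wyaw 23.2 tilt [-0.003 -0.004] F [ 0.2  0.6 -2. ] T [ 0.04 -0.11  0.04] grip 99
   Mnut -0.01
t 19.35 ring-nut [1.7 1. ] zseat 0.6 wyaw 16.3 tilt [-0.002 -0.003] F [ 2.7 -1.3 -3.7] T [-0.18 -0.36 -0.15] grip 98
   Mnut 0.05
t 19.68 ring-nut [1.9 0.9] zseat 0.6 wyaw 11.2 tilt [-0.001 -0.003] F [ 3.1 -2.2 -3.2] T [-0.28 -0.43 -0.17] grip 98
   Mnut 0.10
t 19.93 ring-nut [1.9 0.9] zseat 0.6 wyaw 7.8 tilt [-0.001 -0.003] F [ 3.  -2.4 -2.8] T [-0.39 -0.57 -0.19] grip 98
   Mnut 0.09
```

Scaled: 3 mm is 0.005, -0.1 mm is -0.0002, 0.03 rad is 0.0048.

```bash
for i in 1; do python3 -m handwheel '[[0,0,0.0048,0,0.005,0,0],[0,0,0.0048,-0.0002,0.005,0,0],[0,0,0,0,0,0,0]]' >/dev/null; python3 -c "from h import *;st()";python3 -m handwheel '[[0,0,0.0048,0,0.005,0,0],[0,0,0.0048,-0.0002,0.005,0,0],[0,0,0,0,0,0,0]]' >/dev/null; python3 -c "from h import *;st()"; done
```

```text
t 20.18 ring-nut [1.9 0.9] zseat 0.6 wyaw 4.4 tilt [-0.001 -0.003] F [ 3.8 -1.7 -2.9] T [-0.42 -0.61 -0.14] grip 98
   Mnut 0.05
t 20.43 ring-nut [1.8 0.9] zseat 0.6 wyaw 0.9 tilt [-0.001 -0.003] F [ 3.9 -4.5 -3.8] T [-0.57 -0.75 -0.3 ] grip 98
   Mnut 0.15
```

Scaled: 3 mm is 0.005, -0.1 mm is -0.0002, 0.03 rad is 0.0048.

```bash
python3 -m handwheel '[[0,0,0.0048,0,0.005,0,0],[0,0,0.0048,-0.0002,0.005,0,0],[0,0,0,0,0,0,0]]' >/dev/null; python3 -c "from h import *;st()"
```

```text
t 20.68 ring-nut [1.9 1. ] zseat 0.6 wyaw -2.5 tilt [-0.001 -0.004] F [ 3.9 -3.9 -3.5] T [-0.64 -0.73 -0.26] grip 98
   Mnut 0.11
```

Scaled: 3 mm is 0.005, -0.1 mm is -0.0002, 0.03 rad is 0.0048.

```bash
python3 -m handwheel '[[0,0,0.0048,0,0.005,0,0],[0,0,0.0048,-0.0002,0.005,0,0],[0,0,0,0,0,0,0]]' >/dev/null; python3 -c "from h import *;st()"; python3 -m handwheel '[[0,0,0.0048,0,0.005,0,0],[0,0,0.0032,-0.0002,0.0033,0,0],[0,0,0,0,0,0,0]]' >/dev/null; python3 -c "from h import *;st()"
```

```text
t 20.93 ring-nut [1.9 0.9] zseat 0.6 wyaw -5.9 tilt [-0.    -0.004] F [ 4.9 -3.9 -3.9] T [-0.7  -0.75 -0.22] grip 98
   Mnut 0.11
t 21.18 ring-nut [1.9 0.9] zseat 0.6 wyaw -8.8 tilt [-0.    -0.004] F [ 4.5 -4.  -3.1] T [-0.7  -0.73 -0.27] grip 98
   Mnut 0.05
```

The manual's scale: shifts go in shares of 600 mm and turns go in shares of 2 pi rad. Converting my numbers, 3 mm is 0.005, 2 mm is 0.0033, 0.03 rad is 0.0048.

```bash
python3 -m handwheel '[[0,0,0.0048,0,0.005,0,0],[0,0,0.0032,-0.0002,0.0033,0,0],[0,0,0,0,0,0,0]]' >/dev/null; python3 -c "from h import *;st()"; python3 -m handwheel '[[0,0,0.0048,0,0.005,0,0],[0,0,0.0032,-0.0002,0.0033,0,0],[0,0,0,0,0,0,0]]' >/dev/null; python3 -c "from h import *;st()"
```

```text
t 21.43 ring-nut [1.9 0.8] zseat 0.6 wyaw -11.6 tilt [-0.    -0.004] F [ 3.9 -5.  -2.3] T [-0.87 -0.68 -0.33] grip 98
   Mnut 0.07
t 21.68 ring-nut [2.  0.7] zseat 0.6 wyaw -14.5 tilt [-0.    -0.004] F [ 4.9 -4.9 -3.8] T [-0.83 -0.75 -0.26] grip 98
   Mnut 0.08
```

Scaled: 3 mm is 0.005, 2 mm is 0.0033, 0.03 rad is 0.0048.

```bash
python3 -m handwheel '[[0,0,0.0048,0,0.005,0,0],[0,0,0.0032,-0.0002,0.0033,0,0],[0,0,0,0,0,0,0]]' >/dev/null; python3 -c "from h import *;st()"; python3 -m handwheel '[[0,0,0.0048,0,0.005,0,0],[0,0,0.0032,-0.0002,0.0033,0,0],[0,0,0,0,0,0,0]]' >/dev/null; python3 -c "from h import *;st()"
```

```text
t 21.93 ring-nut [1.9 0.5] zseat 0.5 wyaw -17.3 tilt [-0.001 -0.004] F [ 3.3 -6.9 -3.7] T [-1.23 -0.68 -0.13] grip 98
   Mnut 0.42
t 22.18 ring-nut [1.9 0.4] zseat 0.5 wyaw -20.2 tilt [-0.002 -0.004] F [ 4.4 -6.7 -4.3] T [-1.4  -0.64 -0.1 ] grip 98
   Mnut 0.37
```

Scaled: 2.5 mm is 0.0042, -0.1 mm is -0.0002, 0.025 rad is 0.004.

```bash
python3 -m handwheel '[[0,0,0.004,0,0.0042,0,0],[0,0,0.004,-0.0002,0.0042,0,0],[0,0,0,0,0,0,0]]' >/dev/null; python3 -c "from h import *;st()"; python3 -m handwheel '[[0,0,0.004,0,0.0042,0,0],[0,0,0.004,-0.0002,0.0042,0,0],[0,0,0,0,0,0,0],[0,0,0,0,0,0,0]]' >/dev/null; python3 -c "from h import *;st()"
python3 - <<'E'
from h import *
t=cams.grab_frame('top');s=cams.grab_frame('side')
cv2.imwrite('pics/p1.png',np.hstack([cv2.resize(t[130:210,260:360],(400,320)),cv2.resize(s[170:250,180:280],(400,320))])[:,:,::-1])
E
```

```text
t 22.43 ring-nut [1.9 0.3] zseat 0.5 wyaw -23.1 tilt [-0.002 -0.004] F [ 3.6 -8.3 -3.2] T [-1.43 -0.64 -0.15] grip 98
   Mnut 0.46
t 22.77 ring-nut [1.9 0.3] zseat 0.4 wyaw -25.8 tilt [-0.002 -0.004] F [ 4.1 -7.3 -3.5] T [-1.43 -0.58 -0.08] grip 98
   Mnut 0.40
```

The nut bit near -16°, and the wrench is about 10° past that now. Backing off, lifting, and clearing the view to check the pointer.

Scaled: -6 mm is -0.01, -5 mm is -0.0083, -0.06 rad is -0.0095.

```bash
python3 -m handwheel '[[0,0,-0.008,-0.0002,-0.0083,0,0],[0,0,-0.0095,-0.0003,-0.01,0,0],[0,0,0,0,0,0,0],[0,0,0,0,0,-0.0067,0],[0,0,0,0,0,-0.01,0]]' >/dev/null; python3 -c "from h import *;st()"; python3 -m handwheel '[[0,0,0,0,0,-0.0167,0],[0,0,0,0,0,-0.0333,0],[0,0,0,0,0,-0.0417,0],[0,0,0,0,0,-0.0417,0],[0,0,0,0,0,-0.0417,0]]' >/dev/null
python3 -m handwheel '[[0,0,0,0,0,-0.01,0],[0,0,0,0,0,0,0],[0,0,0,0,0,0,0]]' >/dev/null;python3 -c "
from h import *
st();delta(488.7,278.6,178,188.1)"
```

```text
t 23.28 ring-nut [1.6 0.7] zseat 10.0 wyaw -19.7 tilt [-0.001 -0.005] F [ 4.5 -3.3 -6.3] T [-0.47 -0.48 -0.17] grip 98
   Mnut -0.02
t 23.95 ring-nut [1.2 1.2] zseat 120.7 wyaw -19.7 tilt [-0.001 -0.006] F [-0.4  1.1 -3. ] T [ 0.01  0.05 -0.02] grip 99
   Mnut -0.10
trans(tool) [170.3 263.4   0.7] rot(tool) [ 0.001 -0.006 -0.485] clk 23.95 F [-0.4  1.1 -3. ] T [ 0.01  0.05 -0.02] q [-0.05  0.34  1.84  0.    0.97 -1.28] grip 98.7 0.14
```

Scaled: 29 mm is 0.0483, 19 mm is 0.0317.

```bash
python3 -m handwheel '[[0,0,0,0.0317,0.0483,0,0],[0,0,0,0.0317,0.0483,0,0],[0,0,0,0.0317,0.0483,0,0],[0,0,0,0.0317,0.0483,0,0],[0,0,0,0.0317,0.0483,0,0]]' >/dev/null; python3 -m handwheel '[[0,0,0,0.0317,0.0483,0,0],[0,0,0,0.0317,0.0483,0,0],[0,0,0,0.0317,0.0483,0,0],[0,0,0,0.03,0.0517,0,0],[0,0,0,0,0,0,0]]' >/dev/null
python3 -m handwheel '[[0,0,-0.0191,0,0,0,0],[0,0,-0.0191,0,0,0,0],[0,0,-0.0191,0,0,0,0],[0,-0.001,-0.0199,0,0,0,0],[0,0,0,0,0,0,0]]' >/dev/null
python3 - <<'E'
from h import *
delta(488.7,278.6,178,188.1)
t=cams.grab_frame('top');x0,y0,S=282,152,14
cv2.imwrite('pics/t1.png',t[:,:,::-1])
cv2.imwrite('pics/p2.png',cv2.resize(t[152:192,282:322],None,fx=S,fy=S,interpolation=cv2.INTER_CUBIC)[:,:,::-1])
h=cv2.cvtColor(t,cv2.COLOR_RGB2HSV)
for n,i in(("start",cv2.imread("pics/top0.png")[:,:,::-1]),("now",t)):
    h=cv2.cvtColor(np.ascontiguousarray(i),cv2.COLOR_RGB2HSV)[150:190,300:330]
    m=(h[:,:,0]>12)&(h[:,:,0]<32)&(h[:,:,1]>90)&(h[:,:,2]>90);v,u=np.nonzero(m)
    X=back("top",np.c_[u+300,v+150],14)[:,:2]-[652.8,-61.4];print(n,len(u),np.round(X.mean(0),1),np.degrees(np.arctan2(X[:,1].mean(),X[:,0].mean())),np.hypot(*X.T).max())
E
```

```text
trans(tool) [-0.4  1.2 -0.9] rot(tool) [ 0.    -0.002  0.005] clk 25.2 F [-1.7  0.5 -2.9] T [-0.01 -0.   -0.01] q [ 0.51  0.34  1.84  0.    0.96 -1.2 ] grip 98.8 0.14
start 9 [ -5.5 -33.4] -99.32648671953301 39.861649559318344
now 10 [-10.3 -32.3] -107.6238539149727 41.88660434462695
```

View pics/p2.png

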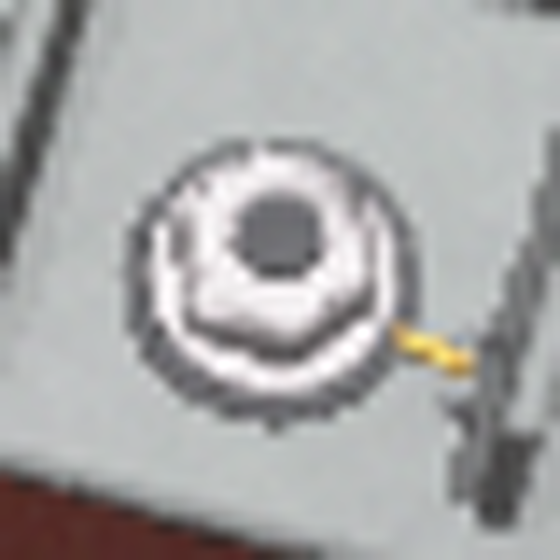

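The pointer tip has moved from about (480,335) to (468,365), a turn of about 8.3° or 6 mm, which puts it between the marks. Laying the wrench back.

Scaled: 30 mm is 0.05, 25 mm is 0.0417.

```bash
python3 -m handwheel '[[0,0,0,0,0.0017,0.05,0],[0,0,0,0,0,0.05,0],[0,0,0,0,0,0.05,0],[0,0,0,0,0,0.0417,0],[0,0,0,0,0,0.025,0]]' >/dev/null; python3 -m handwheel '[[0,0,0,0,0,0.0083,0],[0,0,0,0,0,0,0],[0,0,0,0,0,0.0033,0],[0,0,0,0,0,0,0]]' | head -6; python3 -m handwheel '[[0,0,0,0,0,0.0025,0],[0,0,0,0,0,0.0017,0],[0,0,0,0,0,0,0],[0,0,0,0,0,0,0]]' | head -6;  python3 -c "from h import *;st()"
```

```text
clock: 26.0
eef_pos: [490.4, 279.5, 43.0]
tcp_rot: [3.14, 0.002, -3.003]
contact_force: [-0.6, -0.7, -1.9]
opening: 0.139
grasp_force: 98.8
clock: 26.33
eef_pos: [490.0, 279.3, 40.2]
tcp_rot: [3.14, 0.002, -3.002]
contact_force: [0.4, 0.8, -2.7]
opening: 0.146
grasp_force: 98.8
t 26.33 ring-nut [-64.  354.8] zseat -17.0 wyaw 8.0 tilt [-0.002  0.002] F [ 0.4  0.8 -2.7] T [0.02 0.03 0.  ] grip 99
   Mnut -0.27
```

Scaled: 1.2 mm is 0.002, 1 mm is 0.0017.

```bash
python3 -m handwheel '[[0,0,0,0,0,0.002,0],[0,0,0,0,0,0.0017,0],[0,0,0,0,0,0,0],[0,0,0,0,0,0,0]]' | grep -E "pos|force"
python3 -m handwheel '[[0,0,0,0,0,0,0.35],[0,0,0,0,0,0,0.5],[0,0,0,0,0,0,0.7],[0,0,0,0,0,0,0.7],[0,0,0,0,0,0,0.7]]' | tail -2
python3 -m handwheel '[[0,0,0,0,0,-0.0167,0.7],[0,0,0,0,0,-0.0333,0.7],[0,0,0,0,0,-0.05,0.7],[0,0,0,0,0,-0.05,0.7],[0,0,0,0,0,-0.05,0.7]]'|tail -2
python3 -m handwheel '[[0,0,0,0,0,-0.05,0.7],[0,0,0,0.05,0,0,0.7],[0,0,0,0.0583,0,0,0.7],[0,0,0,0.0583,0,0,0.7],[0,0,0,0,0,0,0.7]]'|tail -2
python3 - <<'E'
from h import *
t=cams.grab_frame('top');s=cams.grab_frame('side')
cv2.imwrite('pics/e.png',np.hstack([cv2.resize(t[120:280,90:340],(500,320)),cv2.resize(s[205:345,225:375],(300,320))])[:,:,::-1])
E
```

```text
eef_pos: [490.0, 279.4, 38.2]
contact_force: [-1.4, 0.1, 5.6]
grasp_force: 100.1
opening: 0.702
grasp_force: 0.0
opening: 0.696
grasp_force: 0.0
opening: 0.703
grasp_force: 0.0
```

View pics/e.png

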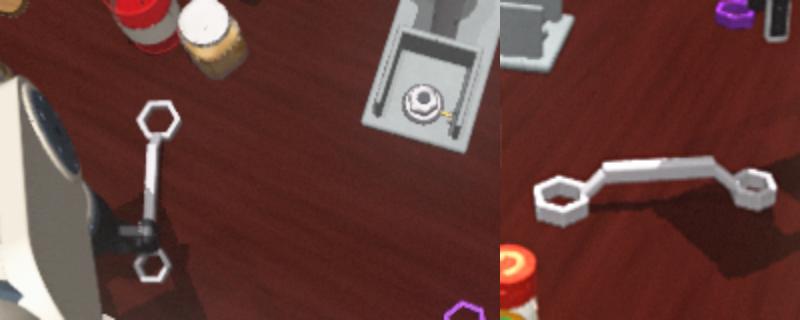

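The wrench lies flat where it was (rings at about (158,118) and (152,265)), and the gripper is clear above it. Handing in.

```bash
python3 -c "
from rig import r
print(r.sign_off())"
```

```text
the job is handed in; nothing more can be done
None
```

The nut bit on the third stroke and dragged the pointer about 8° (6 mm) off the first mark, still short of the second; the wrench is back flat where it lay, and the job is handed in, though no verdict was shown.

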